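Scrub the jar, then hold the brush over the drip tin

TASK

Take the orange-handled bottle brush out of the white caddy and scrub inside the green jar with it: plunge the bristles nearly to the jar's floor three times, drawing them up to near the mouth after each plunge. Then carry the brush over the things in between to the aluminium tin and finish while still holding it there to drip: still, upright, centred over the tin, the bristle end hovering one to three centimetres above the tin's rim. The brush must never touch the tin, and the jar, the tin, the caddy and everything else stay standing where they are.

Things in the scene. Friction and masses are not known exactly. Their poses are not given: they have to be found in the camera images.
- brush: Bottle brush, 200 mm long, 65 to 100 g, round about its z axis, standing loose and upright in the caddy. Origin: centre of its flat bristle end (below); z up the brush. Dark bristle head 30 mm in diameter from 0 to 70 mm, steel stem 10 mm to 115 mm, orange handle 18 mm from 115 to 200 mm; the handle stands clear above all near it: grip from above at 165 mm
- jar: Green open jar, round, 80 mm outside diameter at the rim (78 at the foot), 105 mm high, wall 4 mm, inside floor 6 mm above its underside, about 500 g, loose. Origin: centre of its underside; z up. It stands on one side of the caddy, the tin on the other; which side varies.
- tin: Small open aluminium tin, round, 80 mm outside diameter, 50 mm high, wall 3 mm, 150 g, loose, empty. Origin: centre of its underside, so its rim is at 50 mm; z up.
- caddy: White plastic caddy, 900 g, loose, between jar and tin: open box 200 mm (its x) by 160 mm (its y), 70 mm high, walls 4 mm, inside floor about 5 mm up, two crossing dividers making four compartments, and a carry grip, a bar along its x over the middle with its top at 130 mm. Origin: centre of its underside; z up.
- polish: Yellow polish bottle with red cap, 44 mm in diameter, 115 mm high, standing in another compartment of the caddy. Origin: centre of its underside. A bystander.
- pump: Matte black press-button soap pump, 66 mm in diameter, 156 mm high, standing at the far side. Origin: centre of its underside. A bystander.
- stopper: Blue silicone sink stopper, 84 mm in diameter, 31 mm high, lying at the far side. Origin: centre of its underside. A bystander.
- tablet_box: Cardboard dishwasher-tablet box with a green band, 70 by 110 by 80 mm high, at the far side. Origin: centre of its underside. A bystander.
- aerator: Chrome faucet aerator, 27 mm in diameter, 21 mm high, on the near side. Origin: centre of its underside. A bystander.
Not all that is in view belongs to the job. What is shaped like the jar but blue or purple is not meant.

How it is judged:
By the outcome, as a careful person would: the job done as asked, in the order asked, and still so for the second after the job is handed in, while the arm keeps its last pose, push and grip.
It also fails if it takes over 64 s, if anything falls off the work surface, if the arm or the gripper's body presses on something with over 40 N, if the wrist force passes 120 N, or if a joint passes its speed limit or range.

ROBOT

A 6-joint arm with a two-finger parallel gripper is mounted at the origin on the work surface. World frame = base frame: x ahead of the robot, y to its left, z up, the work surface at z = 0. Lengths are in m, angles in rad, forces in N, time in s.
With the tool pointing down it reaches from about 0.25 to 0.775 m from the base axis. Payload 4 kg.
Tool frame: the origin (TCP) lies on the centre line of the jaws, within the pads' length; the fingertips stand 25 mm ahead of it and the grasp point (between the pads) lies 6 mm ahead of it; z points along the fingers, y is the line along which they close (so a half turn about z gives the same grasp; the last joint's range is limited). The gripper opens to 94 mm and grips with 3 to 60 N. Pads are 16 mm wide; open, the fingers measure 119 mm over their backs; the gripper's body (75 mm by 177 mm) begins 78 mm behind the grasp point.
Start: joints at [-1.287, 0.087, 1.371, -0, 1.684, -0.103], TCP at [0.207, -0.509, 0.231] pointing down, gripper open.
Joint ranges: [-3.1, 3.1], [-0.76, 2.03], [0.27, 2.55], [-1.08, 4.22], [0.17, 2.65], [-2.57, 2.57]. Speed limits (rad/s): [2.79, 2.79, 3.14, 3.14, 3.14, 3.14].

INTERFACE

Orientations are given as [roll, pitch, yaw] about the fixed x, y, z axes, in that order (R = Rz(yaw) Ry(pitch) Rx(roll)).
In Python, from bench import sensors, optics, ticket gives the robot as it stands.
- The arm moves only by the tool send_rows, never from a script. Its argument "rows" is a list of rows, each a list of 6 numbers: the shift along the world's x, y, z in mm, then the turn, a rotation vector about the world's x, y, z in rad. In form: [[x, y, z, wx, wy, wz], ...]. A call has 1 to 8 rows; each row shifts and turns the commanded pose from where the row before left it; what a row does not reach is not made up. A row lasts 1/12 s, in which the tool goes at most 41.7 mm and 7.16 degrees, less where a joint would pass 70% of its speed; a pose out of reach is approached as far as the arm can. A call is refused whole if a number of a shift passes 41.7 or a number of a turn 0.125, either way. A call with a gripper value outside its range is refused whole. "grip" is the finger opening in mm, from 0 to 94, set as the call begins (left out, the last holds). The fingers move at their own pace and stop on an object; the grip force is fixed at half the most. Time passes only in rows, so rows that do not move let the fingers close. It gives the time, the measured TCP pose, the force, the opening and the grip force at its end, in the units of the state.
- sensors.get_obs(): the state, without advancing time (a new reading comes with each control period).
- optics.snapshot(name): name is "scene" or "top"; returns the picture (480x640x3 uint8, red, green, blue); there is no depth.
- optics.camera_model(name): a dict with "vertical_fov" (degrees; the focal length in pixels is half the picture's height over the tangent of half this angle, whatever the lens; pixels are square), "cx", "cy" (the principal point, pixels), "k1" (the pictures are not rectified: a ray, as slopes to the right and down, at radius r is drawn at 1 + k1 r^2 times it, then the intrinsics apply), "R" (3x3) and "t" (3): a world point X has camera coordinates R X + t. Camera axes: x right, y down, z forward; pixel columns grow to the right and rows downward; lengths in m; the calibration is good to about 2 mm. A picture is of the moment at which its call begins. camera_model takes no time and is no camera call.
- ticket.close_job(): hands the job in; it is judged then, once.
The state is a dict: "time": time; "joint_positions": joint angles; "qvel": joint speeds; "joint_torque": joint torques, N m; "tool_pos": TCP position; "ee_rot": TCP orientation; "wrist_force": force on the tool from outside, world axes, zero at the start; "wrist_torque": the same for the moment, N m; "width": finger opening in m; "finger_force": force on a finger pad.
Only numpy, scipy, OpenCV 4.12 (cv2) and the standard library are available. Lean on these libraries where they do the work, as an engineer would, in place of code of your own. Each camera call takes 0.05 s, during which the arm holds its last target. There are 200 camera calls.

## Working session

There is one attempt and no reset: what is moved stays moved. The work goes in short steps, Python scripts to look and compute and a tool call to move; the robot and the scene stay as the last step left them, time stands still between calls to the robot, and variables do not carry over. Pictures are saved under pics/ and viewed, at most 10 in all, crops included, and the job is handed in when it is done.

Besides the shell and the picture viewer there is one more tool, called after ">>>" in YAML: its name, and indented under it one key for each argument. send_rows: Moves the arm, as the interface text tells. Its arguments: {"type":"object","properties":{"rows":{"type":"array"},"grip":{"type":"number"}},"required":["rows"]}

```bash
mkdir -p pics
python3 - <<'E'
from bench import sensors, optics
import cv2
for n in("scene","top"):
    im=optics.snapshot(n); cv2.imwrite(f"pics/{n}0.png",im[:,:,::-1])
    print(n,optics.camera_model(n))
o=sensors.get_obs();print(o["time"],o["tool_pos"],o["ee_rot"],o["width"])
E
```

```text
scene {'vertical_fov': 45.329482684553554, 'cx': 311.6739704591451, 'cy': 227.46337040720752, 'k1': 0.04577069440431056, 'R': array([[ 0.76311456,  0.64606314,  0.01608084],
       [ 0.37128387, -0.41791369, -0.82915405],
       [-0.52896546,  0.63871008, -0.55878884]]), 't': array([-0.45102093, -0.15259122,  1.28039979])}
top {'vertical_fov': 52.72897351586711, 'cx': 318.58340485088735, 'cy': 243.33034498080045, 'k1': -0.13493877442911, 'R': array([[ 0.01033466, -0.99992045, -0.00723161],
       [-0.98526205, -0.00894777, -0.17081753],
       [ 0.17073923,  0.00889037, -0.98527614]]), 't': array([0.05721387, 0.55911127, 0.80067591])}
0.1 [ 0.20732959 -0.50894695  0.22942086] [-3.13963248e+00 -1.90062188e-04  3.86780693e-01] 0.09419742612612506
```

View pics/scene0.png

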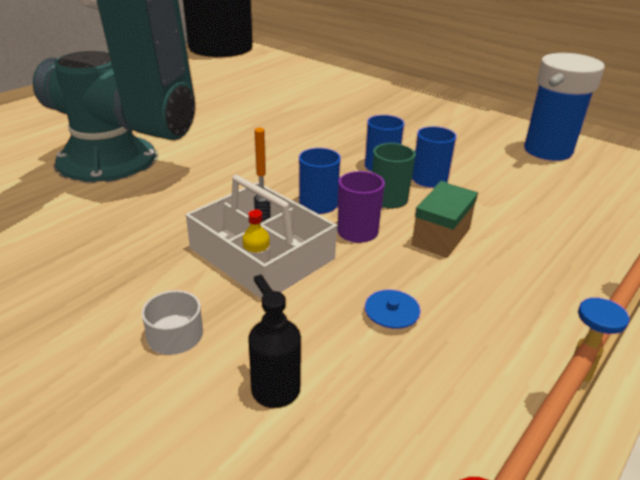

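View pics/top0.png

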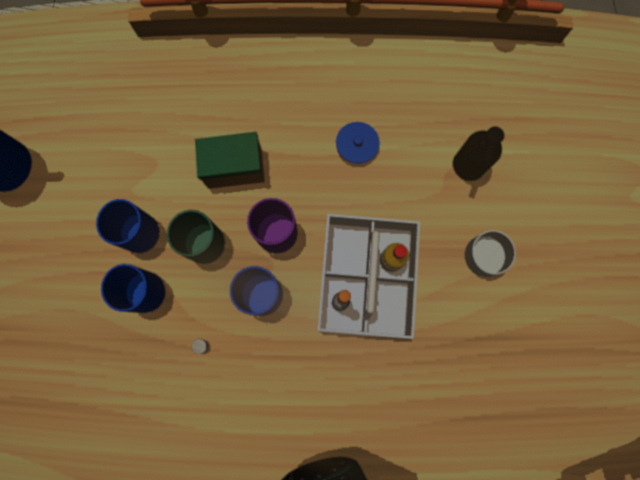

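The scene view shows the brush in the caddy's near-left compartment, the green jar among blue and purple decoys, and the tin at left. In the top view the brush handle top is at about (344,297), the green jar's rim at (191,233), the tin's rim at (493,253) and the caddy's carry bar near column 373.

```bash
cat > h.py <<'E'
import numpy as np, cv2
from bench import optics, sensors
def cam(n):
    m=optics.camera_model(n); m["f"]=240/np.tan(np.radians(m["vertical_fov"]/2)); return m
def proj(m,X):
    c=np.atleast_2d(X)@m["R"].T+m["t"]; s=c[:,:2]/c[:,2:]
    s=s*(1+m["k1"]*(s**2).sum(1,keepdims=True)); return s*m["f"]+[m["cx"],m["cy"]]
def unproj(m,uv,z):
    d=(np.array(uv,float)-[m["cx"],m["cy"]])/m["f"]; s=d.copy()
    for _ in range(20): s=d/(1+m["k1"]*(s@s))
    r=m["R"].T@np.array([*s,1]); o=-m["R"].T@m["t"]; return o+r*(z-o[2])/r[2]
def circ(x,y,z,r,n=60):
    a=np.linspace(0,2*np.pi,n); return np.c_[x+r*np.cos(a),y+r*np.sin(a),0*a+z]
E
python3 - <<'E'
from h import *
T=cam("top");S=cam("scene")
im=cv2.imread("pics/top0.png");sc=cv2.imread("pics/scene0.png")
j=unproj(T,(191,233),.105);t=unproj(T,(493,253),.05);b=unproj(T,(344,297),.205)
print(j,t,b)
for uv in [(330,216),(419,221),(414,337),(320,331)]: print("caddy",unproj(T,uv,.07))
for nm,uv,h in [("purple",(272,222),.105),("bluenear",(256,291),.105),("blueL",(121,223),.105),("blueL2",(127,288),.105),("capred",(401,252),.115)]: print(nm,unproj(T,uv,h))
print("bar",unproj(T,(375,232),.13),unproj(T,(371,312),.13))
print("box",[unproj(T,p,.08).round(3) for p in [(197,140),(256,133),(262,172),(199,178)]])
def crop(m,img,c,w,h,items):
    k=5;u,v=int(c[0]-w/2),int(c[1]-h/2)
    o=cv2.resize(img[v:v+h,u:u+w],None,fx=k,fy=k,interpolation=cv2.INTER_CUBIC)
    for P,col in items:
        p=((proj(m,P)-[u,v]+.5)*k*8).astype(np.int32);cv2.polylines(o,[p],False,col,1,cv2.LINE_AA,3)
    return o
J=[(circ(j[0],j[1],.105,.04),(0,0,255)),(circ(j[0],j[1],0,.039),(255,0,255))]
Tn=[(circ(t[0],t[1],.05,.04),(0,0,255)),(circ(t[0],t[1],0,.04),(255,0,255))]
B=[(circ(b[0],b[1],.205,.009),(255,0,0)),(circ(b[0],b[1],.12,.009),(255,0,255)),(circ(b[0],b[1],.075,.015),(0,255,0)),(circ(b[0],b[1],.005,.015),(0,255,0))]
a=np.hstack([crop(T,im,p,53,60,q) for p,q in(((195,235),J),((493,253),Tn),((344,297),B))])
c=np.hstack([crop(S,sc,p,53,60,q) for p,q in(((393,177),J),((173,322),Tn),((261,177),B))])
cv2.imwrite("pics/fit.png",np.vstack([a,c]))
E
```

```text
[0.5641841  0.27406661 0.105     ] [ 0.54366133 -0.24647616  0.05      ] [0.45543102 0.02484979 0.205     ]
caddy [0.60280385 0.04324398 0.07      ]
caddy [ 0.59554752 -0.11083606  0.07      ]
caddy [ 0.39774499 -0.09825194  0.07      ]
caddy [0.40682964 0.05856093 0.07      ]
purple [0.58374225 0.13939568 0.105     ]
bluenear [0.46969478 0.16234634 0.105     ]
blueL [0.58058375 0.39683161 0.105     ]
blueL2 [0.47096862 0.37773515 0.105     ]
capred [ 0.53398936 -0.07103576  0.115     ]
bar [ 0.56347413 -0.02761899  0.13      ] [ 0.43712947 -0.02042756  0.13      ]
box [array([0.738, 0.281, 0.08 ]), array([0.751, 0.176, 0.08 ]), array([0.678, 0.162, 0.08 ]), array([0.667, 0.273, 0.08 ])]
```

View pics/fit.png

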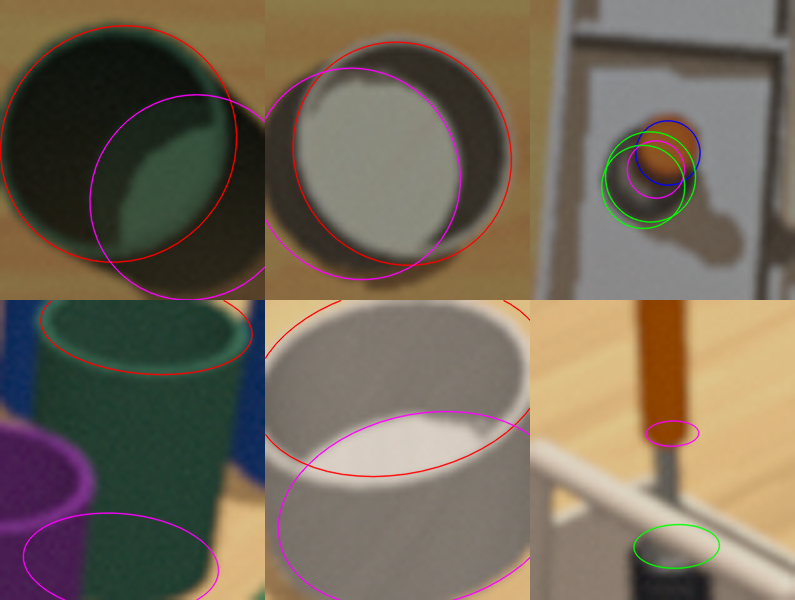

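The overlay crops agree with my picks to within 1–2 px. The brush handle's end ring is about 2 px off in the scene view (lower right), so I'll refine with a silhouette and edge fit.

```bash
cat > fit.py <<'E'
from h import *
from scipy.optimize import minimize
C={n:cam(n) for n in("top","scene")}
im={n:cv2.imread(f"pics/{n}0.png") for n in C}
def omask(img,lo,hi,s,v):
    h=cv2.cvtColor(img,cv2.COLOR_BGR2HSV); return cv2.inRange(h,(lo,s,v),(hi,255,255))>0
def sil(m,P,k=4):
    p=proj(m,P); h=cv2.convexHull(((p+.5)*k).astype(np.float32)).astype(np.int32)
    z=np.zeros((480*k,640*k),np.uint8); cv2.fillConvexPoly(z,h,255)
    return cv2.resize(z,(640,480),interpolation=cv2.INTER_AREA)/255.
def handle(p,masks,zt=.205):
    def cost(q):
        e=0
        for n,M in masks.items():
            P=np.r_[circ(q[0],q[1],zt+q[4],.009),circ(q[2],q[3],zt+q[4]-.085,.009)]
            s=sil(C[n],P); w=masks[n]; e+=np.abs(s-w).sum()/w.sum()
        return e
    d=np.array([[0]*5]+[[.006*(i==k) for i in range(5)] for k in range(5)])
    r=minimize(cost,p,method="Nelder-Mead",options=dict(initial_simplex=np.array(p)+d,maxiter=250)); return r.x,r.fun
def rim(x,y,z,r,names=("top","scene")):
    from scipy.ndimage import map_coordinates as mc
    G={}
    for n in names:
        g=cv2.GaussianBlur(im[n].astype(np.float32),(0,0),.7); G[n]=g
    def cost(q):
        e=0
        for n in names:
            a=proj(C[n],circ(q[0],q[1],z,r+.0015)[:-1]);b=proj(C[n],circ(q[0],q[1],z,r-.0015)[:-1])
            d=sum(np.abs(mc(G[n][:,:,k],a.T[::-1],order=1)-mc(G[n][:,:,k],b.T[::-1],order=1)) for k in range(3))
            e-=np.minimum(d,100).mean()
        return e
    g=[(cost((x+i*.001,y+j*.001)),x+i*.001,y+j*.001) for i in range(-8,9) for j in range(-8,9)]
    return min(g)
E
python3 - <<'E'
from fit import *
M={}
for n,(u,v,w,h) in {"top":(330,280,30,30),"scene":(245,118,32,65)}.items():
    m=omask(im[n],3,16,170,80); z=np.zeros_like(m);z[v:v+h,u:u+w]=m[v:v+h,u:u+w];M[n]=z;print(n,z.sum())
print(handle([.456,.024,.456,.024,0],M))
for n in C: print(n,handle([.456,.024,.456,.024,0],{n:M[n]}))
for a in [(.564,.274,.105,.04),(.5437,-.2465,.05,.04)]:
    print([tuple(np.round(rim(*a,names=k),4)) for k in(("top","scene"),("top",),("scene",))])
E
```

```text
top 98
scene 403
(array([0.45569219, 0.02393519, 0.45981657, 0.01976944, 0.00088112]), np.float64(0.8269194526445813))
top (array([ 0.45708729,  0.02459982,  0.46270736,  0.02178511, -0.01140678]), np.float64(0.31960784313725493))
scene (array([ 0.46002401,  0.01685611,  0.44630986,  0.0316195 , -0.00546599]), np.float64(0.2249890526930375))
[(np.float64(-98.0093), np.float64(0.564), np.float64(0.274)), (np.float64(-70.5717), np.float64(0.565), np.float64(0.276)), (np.float64(-37.1316), np.float64(0.564), np.float64(0.271))]
[(np.float64(-123.7368), np.float64(0.5457), np.float64(-0.2475)), (np.float64(-70.207), np.float64(0.5447), np.float64(-0.2465)), (np.float64(-71.0184), np.float64(0.5467), np.float64(-0.2525))]
```

Fits: brush about (0.4565, 0.0235), jar (0.5645, 0.2745), tin (0.545, -0.2475). Now moving in above the brush.

>>> send_rows:
  rows:
    - [16,33,6,0,0,0]
    - [16,33,6,0,0,0]
    - [16,33,6,0,0,0]
    - [16,33,6,0,0,0]
    - [16,33,6,0,0,0]
    - [16,33,6,0,0,0]
    - [16,33,6,0,0,0]
    - [16,33,6,0,0,0]
  grip: 60

```text
time: 0.77
tool_pos: [0.3356, -0.2436, 0.2783]
ee_rot: [-3.141, 0.0, 0.386]
wrist_force: [1.2, 0.4, 0.8]
width: 0.0602
finger_force: 0.0
```

>>> send_rows:
  rows:
    - [17,37,0,0,0,0]
    - [17,37,0,0,0,0]
    - [17,37,0,0,0,0]
    - [17,37,0,0,0,0]
    - [17,37,0,0,0,0]
    - [17,37,0,0,0,0]
    - [17,37,0,0,0,0]
    - [0,0,0,0,0,0]

```text
time: 1.43
tool_pos: [0.4556, 0.0197, 0.2774]
ee_rot: [-3.138, -0.0, 0.396]
wrist_force: [-1.7, -0.9, -0.2]
width: 0.0599
finger_force: 0.0
```

>>> send_rows:
  rows:
    - [1,4,-15,0,0,0]
    - [0,0,-20,0,0,0]
    - [0,0,-20,0,0,0]
    - [0,0,-20,0,0,0]
    - [0,0,-15,0,0,0]
    - [0,0,-11,0,0,0]
    - [0,0,0,0,0,0]
    - [0,0,0,0,0,0]

```text
time: 2.1
tool_pos: [0.4551, 0.0173, 0.1772]
ee_rot: [-3.141, 0.001, 0.386]
wrist_force: [0.5, 0.0, -0.3]
width: 0.0596
finger_force: 0.0
```

Run:
```python
from h import *
im=optics.snapshot("scene")[:,:,::-1];t=optics.snapshot("top")[:,:,::-1]
a=cv2.resize(im[60:260,160:360],(400,400));b=cv2.resize(t[200:400,260:460],(400,400))
cv2.imwrite("pics/g1.png",np.hstack([a,b]));o=sensors.get_obs();print(o["tool_pos"],o["wrist_force"])
```

```text
[0.45609029 0.01733197 0.17872587] [0.402849   0.07386641 0.87344514]
```

View pics/g1.png

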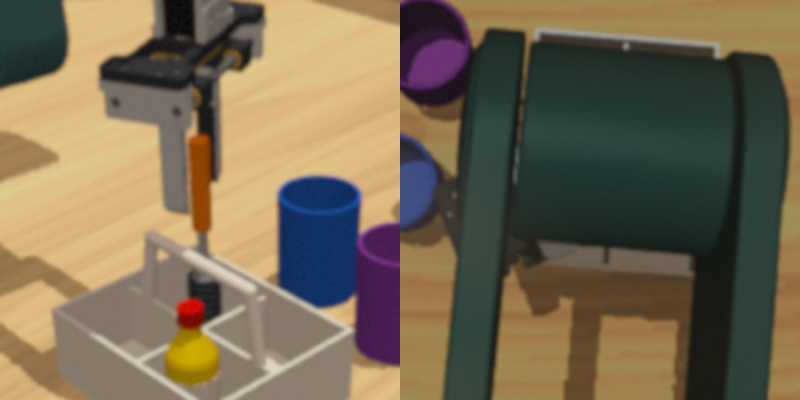

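The left view shows the orange handle (crop about (200,185)) standing between the open fingers, clear of the carry bar; the arm hides it in the top view. I'll nudge y and close.

>>> send_rows:
  rows:
    - [1,6,-2,0,0,0]
    - [0,0,0,0,0,0]
    - [0,0,0,0,0,0]

```text
time: 2.45
tool_pos: [0.4568, 0.0239, 0.1761]
ee_rot: [3.141, -0.001, 0.387]
wrist_force: [0.6, 0.8, -0.6]
width: 0.0599
finger_force: 0.0
```

>>> send_rows:
  rows:
    - [0,0,0,0,0,0]
    - [0,0,0,0,0,0]
    - [0,0,0,0,0,0]
    - [0,0,0,0,0,0]
    - [0,0,0,0,0,0]
    - [0,0,0,0,0,0]
    - [0,0,0,0,0,0]
    - [0,0,0,0,0,0]
  grip: 5

```text
time: 3.12
tool_pos: [0.4564, 0.0236, 0.1754]
ee_rot: [3.142, 0.0, 0.387]
wrist_force: [-0.6, -0.6, -0.5]
width: 0.0174
finger_force: 30.0
```

>>> send_rows:
  rows:
    - [0,0,10,0,0,0]
    - [0,0,20,0,0,0]
    - [0,0,25,0,0,0]
    - [0,0,25,0,0,0]
    - [0,0,25,0,0,0]
    - [0,0,25,0,0,0]
    - [0,0,20,0,0,0]
    - [0,0,10,0,0,0]

```text
time: 3.78
tool_pos: [0.4571, 0.0236, 0.3394]
ee_rot: [3.139, -0.005, 0.387]
wrist_force: [0.4, -0.3, -0.3]
width: 0.0178
finger_force: 30.0
```

>>> send_rows:
  rows:
    - [0,0,0,0,0,0]
    - [0,0,0,0,0,0]
    - [0,0,0,0,0,0]
    - [0,0,0,0,0,0]

```text
time: 4.12
tool_pos: [0.4559, 0.0237, 0.3336]
ee_rot: [-3.14, 0.003, 0.387]
wrist_force: [-0.6, -0.6, -1.0]
width: 0.0178
finger_force: 30.0
```

Run:
```python
from h import *
im=np.ascontiguousarray(optics.snapshot("scene")[:,:,::-1]);t=optics.snapshot("top")[:,:,::-1]
o=sensors.get_obs();p=o["tool_pos"];print(p,o["wrist_force"]);S=cam("scene")
e=p[2]-.006-.165
q=lambda z,r:proj(S,circ(p[0],p[1],e+z,r))
k=3;u,v=180,20
a=cv2.resize(im[v:v+200,u:u+160],None,fx=k,fy=k,interpolation=cv2.INTER_CUBIC)
for z,r in((0,.015),(.07,.015),(.115,.009),(.2,.009)): cv2.polylines(a,[((q(z,r)-[u,v]+.5)*k).astype(np.int32)],True,(0,0,255),1)
cv2.imwrite("pics/l1.png",a)
```

```text
[0.45602766 0.02364579 0.33397015] [-0.09572334 -0.39115409 -0.71769765]
```

View pics/l1.png

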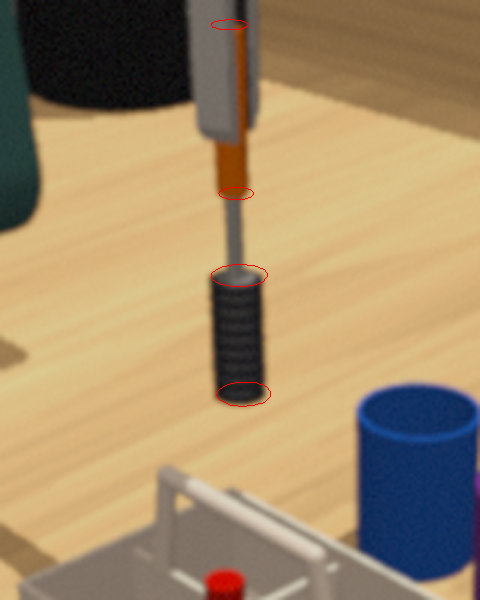

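The brush hangs upright in the grip. Bristle ends at crop (240,395), matching the model rings to about 1 px, so bristle end = TCP z − 0.171. Now to the jar.

>>> send_rows:
  rows:
    - [8,18,0,0,0,0]
    - [14,32,0,0,0,0]
    - [15,36,0,0,0,0]
    - [15,36,0,0,0,0]
    - [15,36,0,0,0,0]
    - [15,36,0,0,0,0]
    - [15,33,0,0,0,0]
    - [11,24,0,0,0,0]

```text
time: 4.88
tool_pos: [0.5648, 0.2775, 0.3336]
ee_rot: [-3.141, 0.002, 0.389]
wrist_force: [0.0, -0.0, -1.3]
width: 0.0173
finger_force: 30.0
```

>>> send_rows:
  rows:
    - [0,0,0,0,0,0]
    - [0,0,0,0,0,0]
    - [0,0,0,0,0,0]
    - [0,0,0,0,0,0]

```text
time: 5.22
tool_pos: [0.5642, 0.2735, 0.3358]
ee_rot: [3.141, -0.0, 0.386]
wrist_force: [0.5, 0.3, -0.4]
width: 0.0176
finger_force: 30.0
```

Run:
```python
from h import *
o=sensors.get_obs();p=o["tool_pos"];print(p,o["wrist_force"],o["ee_rot"])
out=[]
for n,u,v in(("scene",330,50),("top",140,150)):
    im=np.ascontiguousarray(optics.snapshot(n)[:,:,::-1]);S=cam(n);k=3
    a=cv2.resize(im[v:v+190,u:u+130],None,fx=k,fy=k,interpolation=cv2.INTER_CUBIC)
    for z,r in((0,.015),(.07,.015)): cv2.polylines(a,[((proj(S,circ(p[0],p[1],p[2]-.171+z,r))-[u,v]+.5)*k).astype(np.int32)],True,(0,0,255),1)
    cv2.polylines(a,[((proj(S,circ(.5645,.2745,.105,.04))-[u,v]+.5)*k).astype(np.int32)],True,(0,255,255),1)
    out.append(a)
cv2.imwrite("pics/j1.png",np.hstack(out))
```

```text
[0.56422545 0.27351652 0.33584828] [ 0.53112925  0.30477327 -0.35275323] [ 3.14116124e+00 -4.25937011e-05  3.85547136e-01]
```

View pics/j1.png

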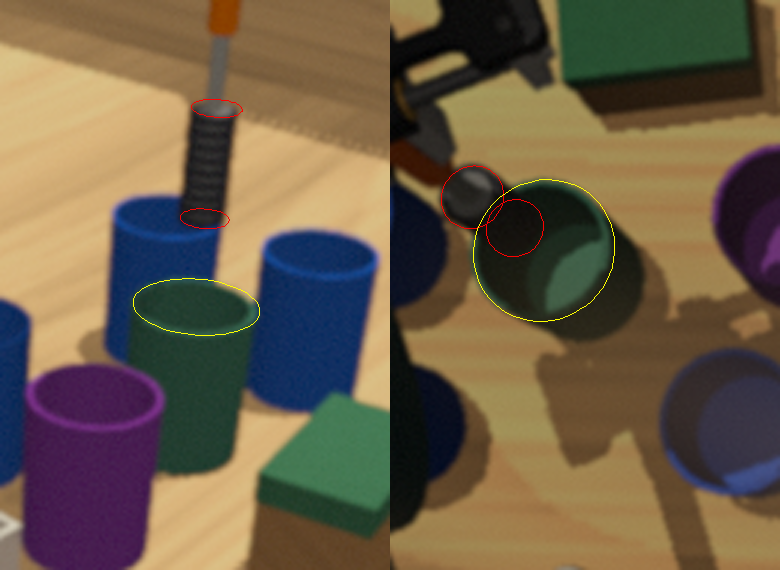

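Both views show the brush lined up over the green jar (rim crop (197,307) scene, (544,250) top). First plunge.

>>> send_rows:
  rows:
    - [0,1,-12,0,0,0]
    - [0,0,-22,0,0,0]
    - [0,0,-25,0,0,0]
    - [0,0,-25,0,0,0]
    - [0,0,-25,0,0,0]
    - [0,0,-20,0,0,0]
    - [0,0,-14,0,0,0]
    - [0,0,-6,0,0,0]

```text
time: 5.98
tool_pos: [0.5632, 0.2741, 0.184]
ee_rot: [3.141, 0.004, 0.385]
wrist_force: [-0.9, 0.5, -1.1]
width: 0.0175
finger_force: 30.0
```

>>> send_rows:
  rows:
    - [0,0,0,0,0,0]
    - [0,0,0,0,0,0]
    - [0,0,0,0,0,0]

```text
time: 6.23
tool_pos: [0.5652, 0.2756, 0.1886]
ee_rot: [3.141, -0.003, 0.386]
wrist_force: [0.1, -0.8, -0.7]
width: 0.0174
finger_force: 30.0
```

>>> send_rows:
  rows:
    - [0,0,-3,0,0,0]
    - [0,0,0,0,0,0]
    - [0,0,0,0,0,0]
    - [0,0,0,0,0,0]

```text
time: 6.57
tool_pos: [0.5646, 0.2757, 0.1839]
ee_rot: [3.141, -0.001, 0.387]
wrist_force: [-0.4, -0.1, -1.1]
width: 0.0175
finger_force: 30.0
```

>>> send_rows:
  rows:
    - [0,0,10,0,0,0]
    - [0,0,20,0,0,0]
    - [0,0,20,0,0,0]
    - [0,0,18,0,0,0]
    - [0,0,10,0,0,0]
    - [0,0,0,0,0,0]
    - [0,0,0,0,0,0]
    - [0,0,0,0,0,0]

```text
time: 7.23
tool_pos: [0.5641, 0.2755, 0.2601]
ee_rot: [3.142, 0.002, 0.387]
wrist_force: [-0.7, 0.2, -1.4]
width: 0.0178
finger_force: 30.0
```

>>> send_rows:
  rows:
    - [0,0,-10,0,0,0]
    - [0,0,-20,0,0,0]
    - [0,0,-20,0,0,0]
    - [0,0,-18,0,0,0]
    - [0,0,-10,0,0,0]
    - [0,0,0,0,0,0]
    - [0,0,0,0,0,0]
    - [0,0,0,0,0,0]

```text
time: 7.9
tool_pos: [0.5648, 0.2757, 0.1842]
ee_rot: [3.141, -0.001, 0.387]
wrist_force: [0.2, 0.6, -0.7]
width: 0.0177
finger_force: 30.0
```

>>> send_rows:
  rows:
    - [0,0,10,0,0,0]
    - [0,0,20,0,0,0]
    - [0,0,20,0,0,0]
    - [0,0,20,0,0,0]
    - [0,0,10,0,0,0]
    - [0,0,0,0,0,0]
    - [0,0,0,0,0,0]
    - [0,0,0,0,0,0]

```text
time: 8.57
tool_pos: [0.5641, 0.2755, 0.2624]
ee_rot: [3.142, 0.002, 0.387]
wrist_force: [-0.7, 0.1, -1.3]
width: 0.0177
finger_force: 30.0
```

>>> send_rows:
  rows:
    - [0,0,-10,0,0,0]
    - [0,0,-20,0,0,0]
    - [0,0,-20,0,0,0]
    - [0,0,-20,0,0,0]
    - [0,0,-10,0,0,0]
    - [0,0,0,0,0,0]
    - [0,0,0,0,0,0]
    - [0,0,0,0,0,0]

```text
time: 9.23
tool_pos: [0.5648, 0.2757, 0.1843]
ee_rot: [3.142, -0.001, 0.387]
wrist_force: [1.0, -0.9, 0.5]
width: 0.0178
finger_force: 30.0
```

>>> send_rows:
  rows:
    - [0,0,10,0,0,0]
    - [0,0,20,0,0,0]
    - [0,0,20,0,0,0]
    - [0,0,20,0,0,0]
    - [0,0,10,0,0,0]
    - [0,0,0,0,0,0]
    - [0,0,0,0,0,0]
    - [0,0,0,0,0,0]

```text
time: 9.9
tool_pos: [0.5641, 0.2755, 0.2624]
ee_rot: [3.142, 0.002, 0.387]
wrist_force: [-0.3, 0.8, -1.3]
width: 0.0173
finger_force: 30.0
```

>>> send_rows:
  rows:
    - [0,0,10,0,0,0]
    - [0,0,20,0,0,0]
    - [0,0,25,0,0,0]
    - [0,0,25,0,0,0]
    - [0,0,10,0,0,0]
    - [0,0,0,0,0,0]
    - [0,0,0,0,0,0]

```text
time: 10.48
tool_pos: [0.5646, 0.2757, 0.3535]
ee_rot: [3.142, -0.0, 0.387]
wrist_force: [-0.3, 0.5, -0.5]
width: 0.018
finger_force: 30.0
```

>>> send_rows:
  rows:
    - [0,-10,0,0,0,0]
    - [-1,-22,0,0,0,0]
    - [-1,-32,0,0,0,0]
    - [-1,-35,0,0,0,0]
    - [-2,-35,0,0,0,0]
    - [-2,-35,0,0,0,0]
    - [-2,-35,0,0,0,0]
    - [-1,-35,0,0,0,0]

```text
time: 11.15
tool_pos: [0.5531, 0.0344, 0.3513]
ee_rot: [-3.14, 0.004, 0.387]
wrist_force: [0.5, -0.1, -0.8]
width: 0.0176
finger_force: 30.0
```

>>> send_rows:
  rows:
    - [-1,-35,0,0,0,0]
    - [-2,-35,0,0,0,0]
    - [-2,-35,0,0,0,0]
    - [-1,-35,0,0,0,0]
    - [-1,-35,0,0,0,0]
    - [-1,-32,0,0,0,0]
    - [-1,-22,0,0,0,0]
    - [-1,-17,0,0,0,0]

```text
time: 11.82
tool_pos: [0.543, -0.2122, 0.3507]
ee_rot: [-3.139, 0.004, 0.384]
wrist_force: [0.4, 0.1, -0.6]
width: 0.0173
finger_force: 30.0
```

>>> send_rows:
  rows:
    - [0,-3,0,0,0,0]
    - [0,0,0,0,0,0]
    - [0,0,0,0,0,0]
    - [0,0,0,0,0,0]

```text
time: 12.15
tool_pos: [0.5444, -0.2112, 0.3532]
ee_rot: [-3.141, 0.0, 0.388]
wrist_force: [-0.3, 1.0, 0.2]
width: 0.0175
finger_force: 30.0
```

>>> send_rows:
  rows:
    - [0,-10,0,0,0,0]
    - [1,-16,0,0,0,0]
    - [0,-10,-10,0,0,0]
    - [0,0,-20,0,0,0]
    - [0,0,-20,0,0,0]
    - [0,0,-20,0,0,0]
    - [0,0,-14,0,0,0]
    - [0,0,-6,0,0,0]

```text
time: 12.82
tool_pos: [0.5443, -0.2488, 0.2593]
ee_rot: [-3.137, 0.004, 0.386]
wrist_force: [0.3, -0.1, -0.3]
width: 0.0175
finger_force: 30.0
```

>>> send_rows:
  rows:
    - [0,0,0,0,0,0]
    - [0,0,0,0,0,0]
    - [0,0,0,0,0,0]
    - [0,0,0,0,0,0]

```text
time: 13.15
tool_pos: [0.546, -0.2488, 0.2652]
ee_rot: [3.139, -0.002, 0.387]
wrist_force: [0.1, -0.1, -0.1]
width: 0.018
finger_force: 30.0
```

Run:
```python
from h import *
o=sensors.get_obs();p=o["tool_pos"];print(p,o["wrist_force"],o["ee_rot"])
out=[]
for n,u,v in(("scene",110,190),("top",430,170)):
    im=np.ascontiguousarray(optics.snapshot(n)[:,:,::-1]);cv2.imwrite(f"pics/{n}9.png",im);S=cam(n);k=3
    a=cv2.resize(im[v:v+190,u:u+130],None,fx=k,fy=k,interpolation=cv2.INTER_CUBIC)
    for z,r in((0,.015),(.07,.015)): cv2.polylines(a,[((proj(S,circ(p[0],p[1],p[2]-.171+z,r))-[u,v]+.5)*k).astype(np.int32)],True,(0,0,255),1)
    cv2.polylines(a,[((proj(S,circ(.545,-.2475,.05,.04))-[u,v]+.5)*k).astype(np.int32)],True,(0,255,255),1)
    out.append(a)
cv2.imwrite("pics/t1.png",np.hstack(out))
```

```text
[ 0.54596411 -0.24883826  0.26515603] [ 0.0953866  -0.14713755 -0.07796618] [ 3.13918123e+00 -1.73797960e-03  3.86693302e-01]
```

View pics/t1.png

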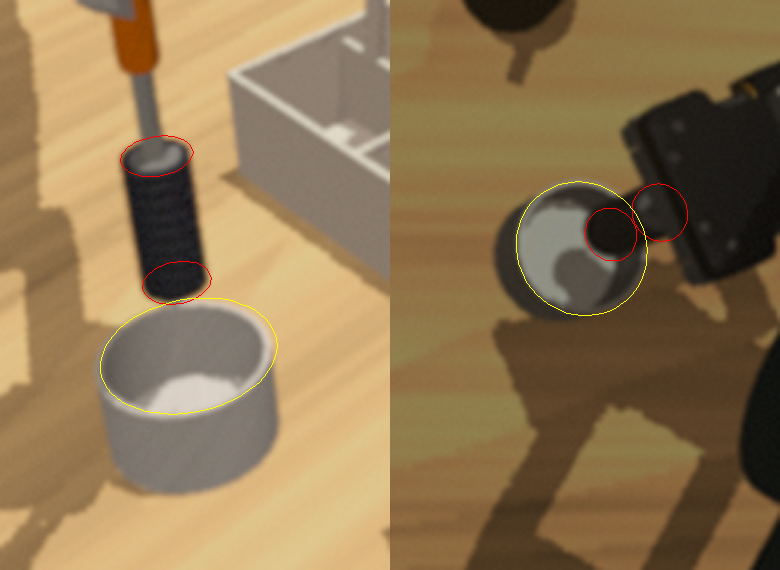

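The bristle end (scene crop (173,284)) matches the model ring and sits centred over the tin's rim (scene crop (187,356)), about 4 cm above it. Lowering 21 mm gives the final hover.

>>> send_rows:
  rows:
    - [0,1,-5,0,0,0]
    - [0,0,-8,0,0,0]
    - [0,0,-6,0,0,0]
    - [0,0,-2,0,0,0]
    - [0,0,0,0,0,0]
    - [0,0,0,0,0,0]
    - [0,0,0,0,0,0]
    - [0,0,0,0,0,0]

```text
time: 13.92
tool_pos: [0.5456, -0.2475, 0.2429]
ee_rot: [3.141, -0.0, 0.387]
wrist_force: [0.4, -0.2, -1.1]
width: 0.0176
finger_force: 30.0
```

>>> send_rows:
  rows:
    - [0,0,0,0,0,0]
    - [0,0,0,0,0,0]
    - [0,0,0,0,0,0]
    - [0,0,0,0,0,0]
    - [0,0,0,0,0,0]
    - [0,0,0,0,0,0]
    - [0,0,0,0,0,0]
    - [0,0,0,0,0,0]

```text
time: 14.58
tool_pos: [0.5455, -0.2474, 0.2425]
ee_rot: [3.142, 0.0, 0.387]
wrist_force: [-0.3, 0.1, -0.7]
width: 0.018
finger_force: 30.0
```

Run:
```python
from h import *
o=sensors.get_obs();p=o["tool_pos"];print(p,o["wrist_force"],o["ee_rot"],abs(o["qvel"]).max())
out=[]
for n,u,v in(("scene",110,190),("top",430,170)):
    im=np.ascontiguousarray(optics.snapshot(n)[:,:,::-1]);S=cam(n);k=3
    a=cv2.resize(im[v:v+190,u:u+130],None,fx=k,fy=k,interpolation=cv2.INTER_CUBIC)
    for z,r in((0,.015),(.07,.015)): cv2.polylines(a,[((proj(S,circ(p[0],p[1],.07+z,r))-[u,v]+.5)*k).astype(np.int32)],True,(0,0,255),1)
    out.append(a)
cv2.imwrite("pics/t2.png",np.hstack(out))
```

```text
[ 0.5454567  -0.24738756  0.24248136] [-0.31717702  0.09999414 -0.71038209] [3.14153556e+00 5.51149268e-05 3.86804986e-01] 0.0032910954443129098
```

View pics/t2.png

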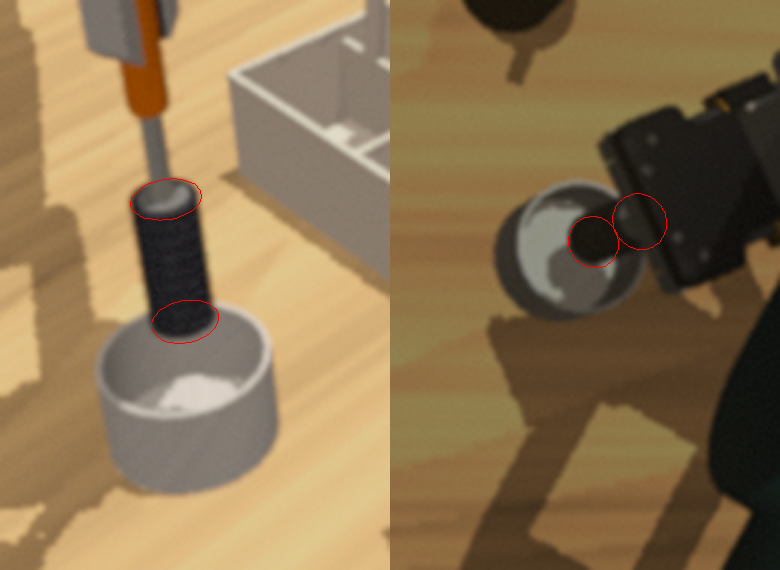

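The bristle end (scene crop (182,325)) matches the ring drawn at z = 0.07, centred and about 2 cm above the rim. The tin is unmoved and the arm is still, so I'm handing in.

```bash
python3 -c "
from bench import ticket
print(ticket.close_job())"
```

```text
the job is handed in; nothing more can be done
None
```

I took the brush out of the caddy, plunged it three times in the green jar, and handed in the job with it held still and upright, centred about 2 cm above the tin's rim. Forces never showed a touch, and the robot clock read about 15 s.

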